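# Gauge the depth of a blind bore

### The arm

A 6-joint arm with a two-finger parallel gripper is mounted at the origin on a cart in front of the work surface, level with it; the furniture and walls round the work are solid. World frame = base frame: x ahead of the robot, y to its left, z up, the work surface at z = 0. Lengths are in mm, angles in rad, forces in N, time in s.
With the tool pointing down it reaches from about 375 to 825 mm from the base axis. Payload 5.5 kg.
Tool frame: the origin (TCP) lies at the very end of the fingers, on their centre line; the grasp point (between the pads) lies 19 mm behind it; z points along the fingers, y is the line along which they close (so a half turn about z gives the same grasp; the last joint's range is limited). The gripper opens to 85 mm and grips with 20 to 120 N. Pads are 22 mm wide; open, the fingers measure 114 mm over their backs; the gripper's body (76 mm by 85 mm) begins 54 mm behind the grasp point. The pads swing forward as they close: fully open they stand 13 mm farther back than shut.
Start: joints at [-1.165, 0.314, -0.047, 1.21, 0, 1.571], TCP at [236.849, -551.269, 231.299] pointing down, gripper open.
Joint ranges: [-2.67, 2.67], [-0.69, 1.73], [-1.03, 1.25], [-2.08, 2.16], [-1.42, 1.45], [-3.14, 3.14]. Speed limits (rad/s): [2.39, 2.39, 3.01, 3.14, 3.14, 3.14].

### API

Orientations are given as [roll, pitch, yaw] about the fixed x, y, z axes, in that order (R = Rz(yaw) Ry(pitch) Rx(roll)).
In Python, from bench import get_obs, eyes, robot gives the robot as it stands.
- The arm moves only by the tool step_arm, never from a script. Its argument "moves" is a list of rows, each a list of 7 numbers: the shift along the tool's x, y, z in cm, then the turn, a rotation vector about the tool's x, y, z in rad, then the closure, from 0 (fully open) to 1 (shut). A call has 1 to 10 rows; each row is the pose to reach, as a shift and turn from the pose commanded when the call began, along the tool's axes at that moment; what a row does not reach only later rows make up. A row lasts 1/12 s, in which the tool goes at most 41.7 mm and 7.16 degrees, less where a joint would pass 70% of its speed; a pose out of reach is approached as far as the arm can. A call with a gripper value outside its range is refused whole. The fingers move at their own pace and stop on an object; "grip_force" is the grip in N (left out, the last holds). Time passes only in rows, so rows that repeat a pose let the fingers close. It gives the time, the measured TCP pose, the force, the opening and the grip force at its end, in the units of the state.
- get_obs(): the state, without advancing time (a new reading comes with each control period).
- eyes.capture(name): name is "scene" or "top" or "wrist"; returns the picture (400x640x3 uint8, red, green, blue); there is no depth.
- eyes.camera_params(name): a dict with "fx", "fy", "cx", "cy" (pixels), "D" ([k1, k2, p1, p2, k3] as OpenCV has them; the pictures are not rectified), "world_to_cam" (4x4, takes a point from world to camera coordinates); the wrist camera has in their place "hand_eye" (4x4, takes a point from camera to tool coordinates, whose origin is the TCP and whose axes are the flange's). Camera axes: x right, y down, z forward; pixel columns grow to the right and rows downward; lengths in mm; the calibration is good to about 2 mm. A picture is of the moment at which its call begins: read the wrist's pose just before it. camera_params takes no time and is no camera call.
- robot.sign_off(): hands the job in; it is judged then, once.
The state is a dict: "clock": time; "q": joint angles; "dq": joint speeds; "joint_torque": joint torques, N m; "ee_pos": TCP position; "tool_rot": TCP orientation; "wrist_force": force on the tool from outside, world axes, zero at the start; "moment": the same for the moment, N m; "gripper_width": finger opening in mm; "grasp_force": force on a finger pad.
Only numpy, scipy, OpenCV 4.12 (cv2) and the standard library are available. Lean on these libraries where they do the work, as an engineer would, in place of code of your own. Each camera call takes 0.05 s, during which the arm holds its last target. There are 200 camera calls.

### The job

Take the depth gauge from its fork rest and lower its rod gently into the bore of the metal workpiece until the rod stands on the bottom, so that the friction ring on the rod is pushed up by the workpiece's top face; hold it pressed home there with about 12 N (never more than 25 N) for a full second. Then draw it out and hang it back in the fork rest, released, with the ring still showing the depth. Leave the other things alone.

Things in the scene. Friction and masses are not known exactly. Their poses are not given: they have to be found in the camera images.
- depth_gauge: Steel depth gauge, 138 mm long, upright in the rest. Origin at the centre of the rod's lower tip, z up along the rod. Rod 10 mm wide, 90 mm long, 3 mm bevel at the tip, dark marks every 10 mm; then a shoulder disc 34 mm wide, 6 mm thick (z 90 to 96 mm); then a dark round grip 22 mm wide, 42 mm tall (z 96 to 138 mm), to be held from above. About 0.2 kg.
- gauge_shoulder (a point): Centre of the underside of the gauge's shoulder disc, 90 mm above the tip.
- stop_ring (a joint): Brass ring on the rod, 30 mm wide, 12 mm tall, small screw at its side. Value (m): how far the rod's tip stands out below the ring's underside; grows as the ring is pushed up. Friction holds it (about 3 N to slide). 8 to 14 mm at the start. It shows the bore's depth once its underside has been on the workpiece's top face while the tip stood on the bottom.
- workpiece: Aluminium block, fixed to the worktop, 66 x 66 mm and 60 mm tall, with a 10 mm tall bolted foot along two sides (94 mm across in its x direction) and a round plug low on each y side (76 mm across). Origin at the centre of its underside, z up.
- bore_mouth (a point): Centre of the mouth of the one upright bore, in the workpiece's top face 60 mm above the worktop. The bore is 12 mm wide with a 2 mm bevel at the mouth and a flat bottom (the top of a 12 mm tall plug, bore_floor_c0) at a depth not known beforehand: 22 to 46 mm. While the ring slides on the rod the gauge resists with only about 3 N; on the bottom it resists firmly.
- fork_rest: Fixed stand for the gauge: foot 74 x 74 x 8 mm, a post 34 mm to +x of its origin and on it a level steel fork 8 mm thick and 44 mm wide, its top 115 mm above the worktop. Origin on the worktop right under the place of the gauge's axis. The fork's slot is 16 mm wide, open to the rest's -x side: it reaches 24 mm to -x and closes 8 mm to +x of the origin.
- fork_seat (a point): Where the centre of the shoulder's underside belongs, in the plane of the fork's top (115 mm up); x axis from the slot's open end to the post. The gauge hangs with its shoulder lying on both prongs, the rod in the slot, the ring below. Lifted straight up the ring would meet the fork: take it out and put it in sideways through the slot's open end, shoulder a little above the prongs.
- vial: Small lidded glass vial, 26 mm wide and 55 mm tall, a bystander; origin at the centre of its underside.
- dropper: Small brown dropper bottle with a black rubber bulb, 36 mm wide and 100 mm tall, a bystander; origin at the centre of its underside.
- pot: Small white plastic pot lying there, about 41 x 34 x 34 mm, a bystander; origin at the centre of its underside.

How it is judged:
By the outcome, as a careful person would: the job done as asked, in the order asked, and still so for the second after the job is handed in, with the robot touching nothing.
It also fails if it takes over 72 s, if anything falls off the work surface, if the arm or the gripper's body presses on something with over 40 N, if the wrist force passes 120 N, or if a joint passes its speed limit or range.

## Working session

There is one attempt and no reset: what is moved stays moved. The work goes in short steps, Python scripts to look and compute and a tool call to move; the robot and the scene stay as the last step left them, time stands still between calls to the robot, and variables do not carry over. Pictures are saved under pics/ and viewed, at most 10 in all, crops included, and the job is handed in when it is done.

Besides the shell and the picture viewer there is one more tool, called after "Emit:" as name(argument=value, ...) on one line, values as JSON. step_arm: Moves the arm, as the interface text tells. Its arguments: {"type":"object","properties":{"moves":{"type":"array"},"grip_force":{"type":"number"}},"required":["moves"]}

```bash
mkdir -p pics; ls
python3 - <<'E'
from bench import get_obs, eyes, robot
import cv2
o=get_obs();print({k:o[k] for k in('clock','ee_pos','tool_rot','gripper_width','wrist_force')})
for n in("scene","top","wrist"):
    p=eyes.camera_params(n);print(n,p)
    cv2.imwrite(f"pics/{n}0.png",cv2.cvtColor(eyes.capture(n),cv2.COLOR_RGB2BGR))
E
```

```text
pics
{'clock': 0.0, 'ee_pos': array([ 236.62560528, -550.76215842,  230.46234669]), 'tool_rot': array([-3.13993705e+00, -1.55478873e-05,  4.05784359e-01]), 'gripper_width': 85.79551993142542, 'wrist_force': array([ 0.17041016,  0.90739354, -0.1282441 ])}
scene {'fx': 485.9405321603284, 'fy': 485.9405321603284, 'cx': 319.6182568519627, 'cy': 205.43330380523446, 'D': array([-0.06291079,  0.        ,  0.        ,  0.        ,  0.        ]), 'world_to_cam': array([[ 8.47121165e-01, -5.31041185e-01,  1.95190202e-02,
        -3.39135769e+02],
       [-2.30592106e-01, -4.00438996e-01, -8.86834760e-01,
         2.65381207e+02],
       [ 4.78761958e-01,  7.46755563e-01, -4.61674254e-01,
         5.64789332e+02],
       [ 0.00000000e+00,  0.00000000e+00,  0.00000000e+00,
         1.00000000e+00]])}
top {'fx': 452.48794727261696, 'fy': 452.48794727261696, 'cx': 320.1460924539729, 'cy': 199.36674072968566, 'D': array([0.01288579, 0.        , 0.        , 0.        , 0.        ]), 'world_to_cam': array([[ 1.87250333e-02, -9.99631376e-01,  1.96592059e-02,
         1.53137327e+02],
       [-9.98967293e-01, -1.95194787e-02, -4.10284879e-02,
         5.18883383e+02],
       [ 4.13971013e-02, -1.88706439e-02, -9.98964553e-01,
         9.93101365e+02],
       [ 0.00000000e+00,  0.00000000e+00,  0.00000000e+00,
         1.00000000e+00]])}
wrist {'fx': 359.1387057152176, 'fy': 359.1387057152176, 'cx': 323.52924388893706, 'cy': 196.64477598426518, 'D': array([-0.03823069,  0.        ,  0.        ,  0.        ,  0.        ]), 'hand_eye': array([[ 1.48032171e-04, -9.59905221e-01, -2.80324712e-01,
         7.09701284e+01],
       [ 9.99999897e-01,  2.21400572e-05,  4.52260519e-04,
         1.20267115e+00],
       [-4.27920828e-04, -2.80324750e-01,  9.59905126e-01,
        -1.44114902e+02],
       [ 0.00000000e+00,  0.00000000e+00,  0.00000000e+00,
         1.00000000e+00]])}
```

View pics/top0.png

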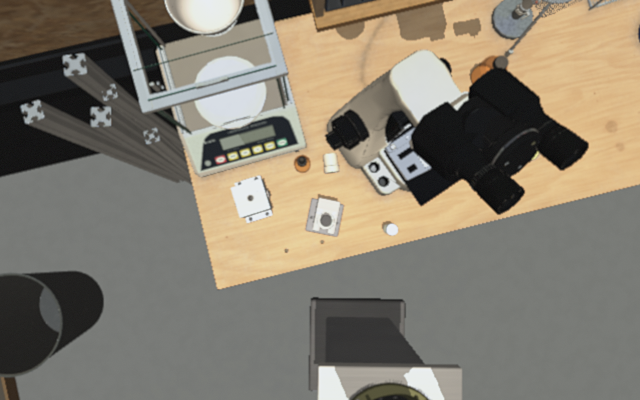

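View pics/scene0.png

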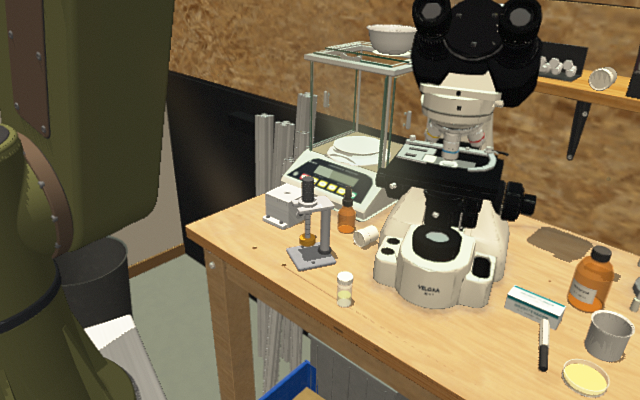

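The top view shows the workpiece at about (252,198), the rest with the dark grip at about (325,219), the vial at (391,229), the dropper at (303,162) and the pot at (331,161). The scene view agrees: the gauge is in the fork at (308,200), with the workpiece behind it on the left.

```bash
cat > h.py <<'E'
import numpy as np, cv2
from scipy.spatial.transform import Rotation as R
from bench import get_obs, eyes
def grab(n,fn=None):
    o=get_obs(); im=cv2.cvtColor(eyes.capture(n),cv2.COLOR_RGB2BGR)
    if fn: cv2.imwrite('pics/'+fn,im)
    return o,im
def tool(o):
    T=np.eye(4);T[:3,:3]=R.from_euler('xyz',o['tool_rot']).as_matrix();T[:3,3]=o['ee_pos'];return T
def cam(n,o=None):
    p=eyes.camera_params(n);K=np.array([[p['fx'],0,p['cx']],[0,p['fy'],p['cy']],[0,0,1]])
    C=tool(o)@p['hand_eye'] if n=='wrist' else np.linalg.inv(p['world_to_cam'])
    return K,p['D'],C
def onplane(n,px,z,o=None):
    K,D,C=cam(n,o);u=cv2.undistortPoints(np.array(px,float).reshape(-1,1,2),K,D)[:,0]
    d=np.c_[u,np.ones(len(u))]@C[:3,:3].T; c=C[:3,3]
    return c+d*((z-c[2])/d[:,2])[:,None]
def proj(n,P,o=None):
    K,D,C=cam(n,o);W=np.linalg.inv(C)
    return cv2.projectPoints(np.array(P,float).reshape(-1,1,3),cv2.Rodrigues(W[:3,:3])[0],W[:3,3],K,D)[0][:,0]
def show(im,x0,y0,x1,y1,s,fn):
    cv2.imwrite('pics/'+fn,cv2.resize(im[y0:y1,x0:x1],None,fx=s,fy=s,interpolation=cv2.INTER_CUBIC))
E
python3 - <<'E'
from h import *
t=cv2.imread('pics/top0.png')
a=cv2.resize(t[145:255,225:410],None,fx=4.3,fy=4.3,interpolation=cv2.INTER_CUBIC)
cv2.imwrite('pics/topc.png',a)
print(onplane('top',[[252,198]],60),onplane('top',[[326,219]],153),onplane('top',[[391,229]],55),onplane('top',[[303,162]],100),onplane('top',[[331,161]],34))
E
```

```text
[[513.82674319 306.87834172  60.        ]] [[472.90806134 153.97120072 153.        ]] [[454.21087416  12.97428961  55.        ]] [[586.91432121 200.78681055 100.        ]] [[598.53585616 141.5306116   34.        ]]
```

View pics/topc.png

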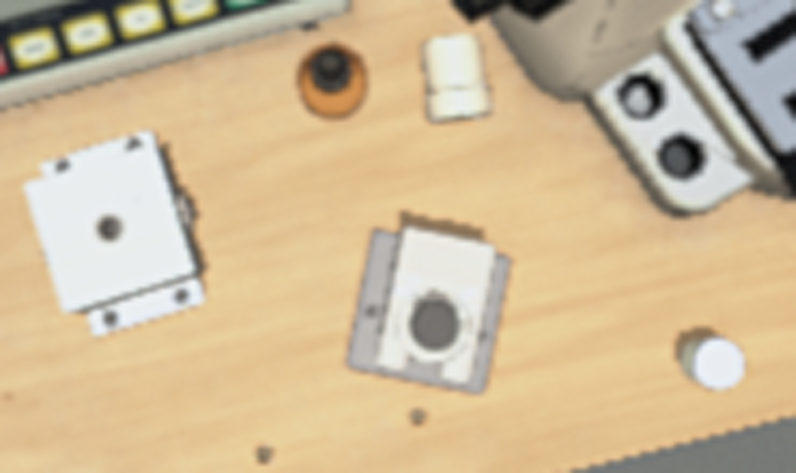

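The crop shows the grip centre at full-frame (325.8,219.4), the bore mouth at (249.9,197.6), and the slot opening toward the bottom of the picture. The microscope eyepieces may overhang the approach path, so I'll locate them too.

Run:
```python
from h import *
def tri(pt,ps):
    L=[]
    for n,p in(('top',pt),('scene',ps)):
        c=cam(n)[2][:3,3]; q=onplane(n,[p],50)[0]; d=(q-c)/np.linalg.norm(q-c); L.append((c,d))
    A=sum(np.eye(3)-np.outer(d,d) for c,d in L);b=sum((np.eye(3)-np.outer(d,d))@c for c,d in L)
    x=np.linalg.solve(A,b);return x,[np.linalg.norm(np.cross(x-c,d)) for c,d in L]
print(tri((505,203),(432,12)),tri((572,152),(522,15)))
f=lambda x,y:(225+(x+.5)/4.3-.5,145+(y+.5)/4.3-.5)
g=onplane('top',[f(435,322)],163)[0];b=onplane('top',[f(109,228)],60)[0];print('gauge',g,'bore',b)
print('gauge tri',tri(f(435,322),(307,180)))
e=onplane('top',[f(*p) for p in((378,362),(405,225),(470,383),(493,245))],115)
for i in(0,2):
    d=e[i+1]-e[i];print('fork yaw',np.arctan2(d[1],d[0]))
e=onplane('top',[f(*p) for p in((66,312),(24,187),(200,270),(155,135))],60)
for i in(0,2):
    d=e[i+1]-e[i];print('wp yaw',np.arctan2(d[1],d[0]))
# TCP shifts in tool frame from now
o=get_obs();T=tool(o);print(o['ee_pos'])
for P in([400,-160,231],[475,215,255]):print((T[:3,:3].T@(np.array(P)-T[:3,3]))/10)
```

```text
(array([499.75326674, -62.6147659 , 447.27481927]), [np.float64(2.9281247929205345), np.float64(2.9281247929204492)]) (array([ 562.6312669 , -141.78786048,  451.86485269]), [np.float64(0.4037712892192704), np.float64(0.40377128921925587)])
gauge [471.98264977 154.69413726 163.        ] bore [514.49935406 311.14662475  60.        ]
gauge tri (array([470.5208519 , 155.32281031, 156.01055702]), [np.float64(1.6755914550982165), np.float64(1.6755914550981812)])
fork yaw -0.17552631676612895
fork yaw -0.14818715986390824
wp yaw 0.3483795044028551
wp yaw 0.3437520928153478
[ 236.65359808 -550.82365656  230.61871288]
[ 3.04363051e+01 -2.94598803e+01  4.26129929e-03]
[ 52.13086177 -60.95688236  -2.35053551]
```

Emit:
step_arm(moves=[[32.9,-39,0,0,0,-0.9,0],[32.9,-39,0,0,0,-0.9,0],[32.9,-39,0,0,0,-0.9,0],[32.9,-39,0,0,0,-0.9,0],[32.9,-39,0,0,0,-0.9,0],[32.9,-39,0,0,0,-0.9,0],[32.9,-39,0,0,0,-0.9,0],[32.9,-39,0,0,0,-0.9,0],[32.9,-39,0,0,0,-0.9,0],[32.9,-39,0,0,0,-0.9,0]])

```text
clock: 0.98
ee_pos: [357.9, -150.7, 231.3]
tool_rot: [3.141, -0.0, 1.305]
wrist_force: [1.2, -0.4, 0.6]
gripper_width: 85.3
grasp_force: 0.0
```

Emit:
step_arm(moves=[[33.1,-0.5,-2,0,0,0,0],[33.1,-0.5,-2,0,0,0,0],[33.1,-0.5,-2,0,0,0,0],[33.1,-0.5,-2,0,0,0,0],[33.1,-0.5,-2,0,0,0,0],[33.1,-0.5,-2,0,0,1.46,0],[33.1,-0.5,-2,0,0,1.46,0],[33.1,-0.5,-2,0,0,1.46,0],[33.1,-0.5,-2,0,0,1.46,0],[33.1,-0.5,-2,0,0,1.46,0]])

```text
clock: 1.82
ee_pos: [440.5, 171.5, 251.1]
tool_rot: [-3.141, -0.001, 0.725]
wrist_force: [-0.6, -0.6, -0.6]
gripper_width: 85.5
grasp_force: 0.0
```

Emit:
step_arm(moves=[[5.7,-2.2,0,0,0,0.84,0],[5.7,-2.2,0,0,0,0.84,0],[5.7,-2.2,0,0,0,0.84,0],[5.7,-2.2,0,0,0,0.84,0],[5.7,-2.2,0,0,0,0.84,0],[5.7,-2.2,0,0,0,0.84,0],[5.7,-2.2,0,0,0,0.84,0],[5.7,-2.2,0,0,0,0.84,0],[5.7,-2.2,0,0,0,0.84,0]])

```text
clock: 2.57
ee_pos: [486.0, 105.4, 251.1]
tool_rot: [-3.015, 0.016, 0.13]
wrist_force: [0.8, -0.5, 0.5]
gripper_width: 85.4
grasp_force: 0.0
```

Run:
```python
from h import *
o,im=grab('wrist','w1.png');print(o['ee_pos'],o['tool_rot'],o['clock'])
print(proj('wrist',[[472,154.7,163],[514.5,311,60]],o))
```

```text
[485.9967481  105.39530533 251.11762082] [-3.01478323  0.01571889  0.13031934] 2.5667
[[265.81003743 207.44646025]
 [144.17468943 107.23648764]]
```

View pics/w1.png

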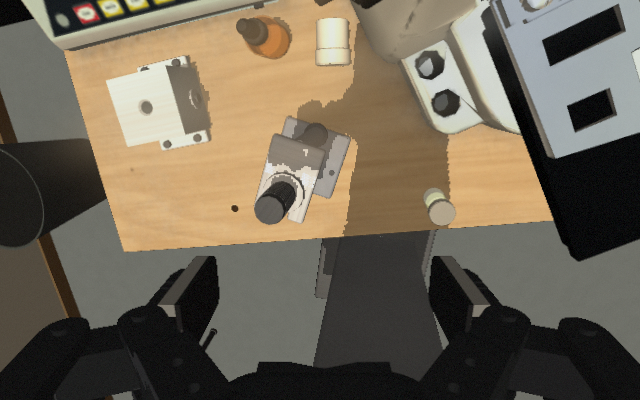

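The wrist view shows the grip top at (271,209), the bore at (147,107) and the vial at (440,207). The arm stopped at the wrong place and tilted, so I'll check the joints.

Run:
```python
from h import *
o=get_obs();print(np.round(o['q'],3),np.round(o['dq'],3),o['joint_torque'],o['moment'],o['wrist_force'])
T=tool(o);
```

```text
[ 0.126  0.123 -0.247  1.217  0.124  3.141] [ 0.044  0.006  0.012 -0.001  0.023  0.001] [ 3.30538899e+00 -4.04147780e+01  3.50184631e+01 -5.10807317e-01
  1.27113830e+00 -3.07637521e-03] [-0.22366642  0.03383344  0.00045512] [-0.58742826 -1.48904649  0.27073379]
```

Emit:
step_arm(moves=[[0,0,0,0,0,0,0]])

```text
clock: 2.7
ee_pos: [485.9, 105.4, 251.3]
tool_rot: [-3.015, 0.015, 0.131]
wrist_force: [0.7, 0.6, -0.0]
gripper_width: 85.7
grasp_force: 0.0
```

Joint 6 is at its range limit, because yaw = q1 - q6 + π. I'll use yaw 1.41 so the tool closes along the fork axis.

```bash
cat >> h.py <<'E'
def rel(P,yaw):
    o=get_obs();T=tool(o);Rm=T[:3,:3];G=R.from_euler('xyz',[np.pi,0,yaw]).as_matrix()
    print('at',np.round(o['ee_pos'],1),np.round(o['tool_rot'],3),'shift cm',np.round(Rm.T@(np.array(P)-T[:3,3])/10,2),'rot',np.round(R.from_matrix(Rm.T@G).as_rotvec(),3))
E
python3 -c "
from h import *
rel([478,195,220],1.41)"
```

```text
at [485.9 105.4 251.3] [-3.015  0.015  0.131] shift cm [ 0.43 -8.52  4.24] rot [-0.119 -0.068 -1.279]
```

Emit:
step_arm(moves=[[0.4,-8.5,4.2,-0.119,-0.068,-1.279,0],[0.4,-8.5,4.2,-0.119,-0.068,-1.279,0],[0.4,-8.5,4.2,-0.119,-0.068,-1.279,0],[0.4,-8.5,4.2,-0.119,-0.068,-1.279,0],[0.4,-8.5,4.2,-0.119,-0.068,-1.279,0],[0.4,-8.5,4.2,-0.119,-0.068,-1.279,0],[0.4,-8.5,4.2,-0.119,-0.068,-1.279,0],[0.4,-8.5,4.2,-0.119,-0.068,-1.279,0],[0.4,-8.5,4.2,-0.119,-0.068,-1.279,0],[0.4,-8.5,4.2,-0.119,-0.068,-1.279,0]])

```text
clock: 3.53
ee_pos: [477.5, 196.9, 220.3]
tool_rot: [-3.139, -0.002, 1.384]
wrist_force: [0.6, -0.3, -0.3]
gripper_width: 85.3
grasp_force: 0.0
```

Emit:
step_arm(moves=[[0,0,0,0,0,-0.04,0],[0,0,0,0,0,-0.04,0],[0,0,0,0,0,-0.04,0]])

```text
clock: 3.78
ee_pos: [477.5, 196.6, 220.4]
tool_rot: [-3.139, -0.002, 1.416]
wrist_force: [0.3, 0.3, 0.3]
gripper_width: 85.3
grasp_force: 0.0
```

Run:
```python
from h import *
o,im=grab('wrist','w2.png');print(o['ee_pos'],o['tool_rot'],o['clock'],o['q'])
print(proj('wrist',[[472,154.7,163],[514.5,311,60]],o))
```

```text
[477.49082476 196.55751126 220.41104313] [-3.13853897e+00 -2.05400095e-03  1.41619957e+00] 3.7833 [ 0.3883681   0.1629367  -0.26509882  1.14431406  0.00333636  2.11375546]
[[324.58228427 278.4678067 ]
 [347.76794005  28.23683101]]
```

View pics/w2.png

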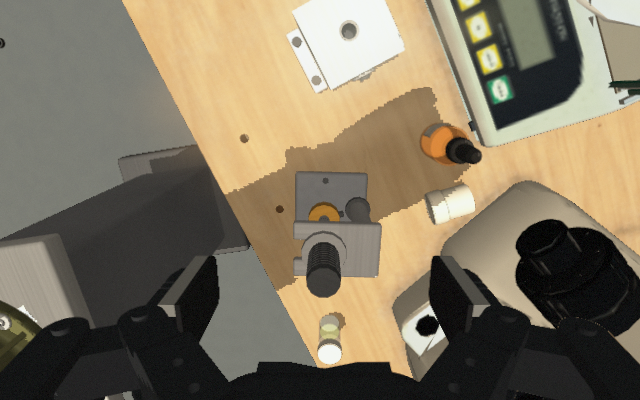

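The wrist view shows the grip's top at about (324,279), the bore mouth at (349,30) and the fork at (340,248). The grip position agrees with the top-camera estimate. I'll refine the bore and fork from this picture.

Run:
```python
from h import *
o=get_obs();im=cv2.imread('pics/w2.png');g=cv2.cvtColor(im,cv2.COLOR_BGR2GRAY)
for th in(120,160,190,210):
    m=(g[10:55,325:375]<th).astype(np.uint8)
    n,l,s,c=cv2.connectedComponentsWithStats(m)
    for i in range(1,n):
        if 100<s[i,4]<900 and abs(c[i][0]-24)<8:
            p=c[i]+[325,10];print(th,s[i],p,onplane('wrist',[p],60,o)[0])
m=(g<75).astype(np.uint8)[225:310,280:370];n,l,s,c=cv2.connectedComponentsWithStats(m)
for i in range(1,n):
    if s[i,4]>200:print('grip',s[i],c[i]+[280,225])
x0=s[1:][np.argmax(s[1:,4])];bot=x0[1]+x0[3]-1+225
print('grip bottom edge',onplane('wrist',[[324,bot]],163,o),'px/mm', proj('wrist',[[472,143.7,163]],o))
show(im,270,150,400,310,4,'w2c.png') if False else None
rows=[onplane('wrist',[[a,b]],115,o)[0] for a,b in((298,223),(381,224),(294,276),(378,276))]
print(np.round(rows,1))
```

```text
120 [ 17  13  14  14 102] [348.32352941  28.3627451 ] [515.03590202 310.60931259  60.        ]
160 [ 16  13  16  16 184] [348.44565217  30.57065217] [514.90833935 308.99593669  60.        ]
190 [ 16  13  16  17 211] [348.44075829  30.65402844] [514.89614556 308.93606807  60.        ]
210 [ 15  10  17  20 266] [347.9924812   29.95488722] [514.61904175 309.49640424  60.        ]
grip [  26   17   35   55 1565] [323.2485623  269.56996805]
grip bottom edge [[469.77898707 142.16568515 163.        ]] px/mm [[327.07927287 293.44025778]]
[[455.5 176.5 115. ]
 [516.1 166.3 115. ]
 [444.8 133.9 115. ]
 [509.2 123.9 115. ]]
```

```bash
python3 -c "
from h import *
rel([471,154,190],1.41);rel([471,154,127],1.41)"
```

```text
at [477.6 196.3 220.4] [-3.139e+00 -2.000e-03  1.416e+00] shift cm [-4.29  0.01  3.03] rot [-0.003 -0.002  0.006]
at [477.6 196.3 220.4] [-3.139e+00 -2.000e-03  1.416e+00] shift cm [-4.3   0.03  9.33] rot [-0.003 -0.002  0.006]
```

Emit:
step_arm(moves=[[-4.3,0,2,0,0,0.006,0],[-4.3,0,3,0,0,0.006,0],[-4.3,0,3,0,0,0.006,0],[-4.3,0,6,0,0,0.006,0],[-4.3,0,8,0,0,0.006,0],[-4.3,0,9.3,0,0,0.006,0],[-4.3,0,9.3,0,0,0.006,0],[-4.3,0,9.3,0,0,0.006,0]])

```text
clock: 4.5
ee_pos: [470.9, 154.0, 127.6]
tool_rot: [-3.138, -0.002, 1.41]
wrist_force: [0.4, 0.2, 0.4]
gripper_width: 85.5
grasp_force: 0.0
```

Emit:
step_arm(moves=[[0,0,0,0,0,0,0.4],[0,0,0,0,0,0,0.5],[0,0,0,0,0,0,0.55],[0,0,0,0,0,0,0.6],[0,0,0,0,0,0,0.65],[0,0,0,0,0,0,0.65],[0,0,0,0,0,0,0.65]], grip_force=25)

```text
clock: 5.08
ee_pos: [471.0, 153.5, 127.6]
tool_rot: [-3.139, -0.002, 1.41]
wrist_force: [-0.1, 0.6, -0.6]
gripper_width: 29.9
grasp_force: 0.0
```

Run:
```python
from h import *
o,im=grab('wrist','w3.png');print(o['ee_pos'],o['tool_rot'],o['clock'],o['wrist_force'],o['moment'])
```

```text
[470.95780262 153.48018606 127.58277995] [-3.13899406e+00 -1.91665098e-03  1.41021101e+00] 5.0833 [-0.07794065  0.57992719 -0.64311249] [-0.07121583 -0.00735864  0.01405426]
```

View pics/w3.png

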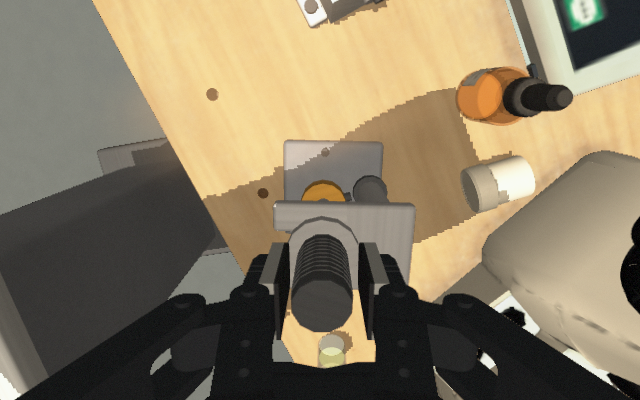

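The fingers sit evenly either side of the grip, which is centred at about column 322. Closing fully with a firmer grip.

Emit:
step_arm(moves=[[0,0,0,0,0,0,0.75],[0,0,0,0,0,0,0.85],[0,0,0,0,0,0,1],[0,0,0,0,0,0,1],[0,0,0,0,0,0,1],[0,0,0,0,0,0,1]], grip_force=60)

```text
clock: 5.63
ee_pos: [470.8, 153.5, 127.6]
tool_rot: [-3.139, -0.002, 1.41]
wrist_force: [-2.9, -0.1, 5.0]
gripper_width: 20.7
grasp_force: 58.5
```

Emit:
step_arm(moves=[[0,0,-0.1,0,0,0,1],[0,0,-0.2,0,0,0,1],[0,0,-0.3,0,0,0,1],[0,0,-0.3,0,0,0,1],[0,0,-0.3,0,0,0,1]])

```text
clock: 6.05
ee_pos: [470.9, 153.4, 130.2]
tool_rot: [-3.139, -0.002, 1.41]
wrist_force: [-0.4, 1.0, -2.6]
gripper_width: 20.4
grasp_force: 58.6
```

Gauge lifted, about 2.6 N of weight. Drawing it out through the open end, then up and across.

Emit:
step_arm(moves=[[0,-0.8,0,0,0,0,1],[0,-1.8,0,0,0,0,1],[0,-2.8,0,0,0,0,1],[0,-3.8,0,0,0,0,1],[0,-4.8,0,0,0,0,1],[0,-5.5,0,0,0,0,1],[0,-5.5,0,0,0,0,1],[0.5,-5.5,-2,0,0,0,1],[2.5,-5.5,-4.5,0,0,0,1],[5,-5.5,-5.5,0,0,0,1]])

```text
clock: 6.88
ee_pos: [425.8, 211.6, 188.4]
tool_rot: [3.142, -0.003, 1.408]
wrist_force: [1.5, 1.1, -2.7]
gripper_width: 21.0
grasp_force: 59.2
```

```bash
python3 -c "
from h import *
rel([460,255,185],1.41);rel([514.8,309.7,185],1.41);print(get_obs()['wrist_force'],get_obs()['gripper_width'])"
```

```text
at [425.8 211.6 188.4] [ 3.142e+00 -3.000e-03  1.408e+00] shift cm [4.84 2.67 0.36] rot [ 0.    -0.003 -0.002]
at [425.8 211.6 188.4] [ 3.142e+00 -3.000e-03  1.408e+00] shift cm [11.12  7.19  0.38] rot [ 0.    -0.003 -0.002]
[ 1.53946503  1.06945871 -2.74031022] 20.96959021847774
```

Emit:
step_arm(moves=[[3,2,0.3,0,-0.003,0,1],[6,4,0.3,0,-0.003,0,1],[8.5,5.5,0.3,0,-0.003,0,1],[10.5,6.8,0.3,0,-0.003,0,1],[11.1,7.2,0.3,0,-0.003,0,1],[11.1,7.2,0.3,0,-0.003,0,1],[11.1,7.2,0.3,0,-0.003,0,1],[11.1,7.2,0.3,0,-0.003,0,1]])

```text
clock: 7.55
ee_pos: [512.7, 308.6, 182.5]
tool_rot: [-3.138, 0.002, 1.41]
wrist_force: [-0.1, -0.6, -1.6]
gripper_width: 20.5
grasp_force: 59.3
```

Run:
```python
from h import *
o,im=grab('wrist','w4.png');_,s=grab('scene','s4.png')
print(o['ee_pos'],o['tool_rot'],o['clock'])
a=cv2.resize(im[100:400,230:420],None,fx=2,fy=2,interpolation=cv2.INTER_CUBIC)
b=cv2.resize(s[120:270,220:330],None,fx=3.8,fy=4,interpolation=cv2.INTER_CUBIC)
cv2.imwrite('pics/c4.png',np.hstack([a,b[:600]]));
x,y,z=o['ee_pos']
print(proj('wrist',[[x,y,z-102.6],[514.8,309.7,60]],o),proj('scene',[[x,y,z-102.6],[x,y,z-12],[514.8,309.7,60]]))
```

```text
[512.69744693 308.61440631 182.45546653] [-3.13799642e+00  2.23682165e-03  1.40995937e+00] 7.55
[[323.33446359 193.54764239]
 [325.94033405 184.67532733]] [[287.12727648 182.57367858]
 [286.63974014 141.07409985]
 [287.86700591 190.80771832]]
```

View pics/c4.png

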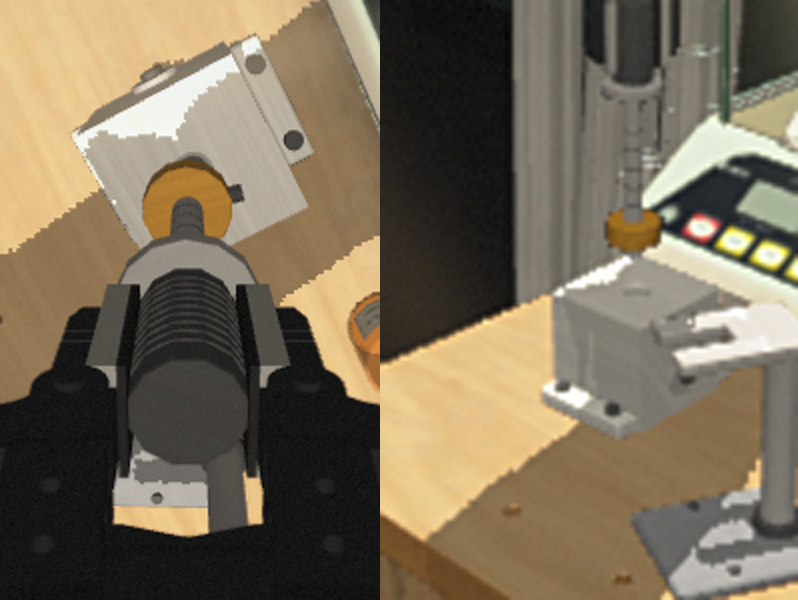

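The rod stands about 2 mm short of the bore: in the scene view the rod is at column 286.6 and the bore at (287.6,193). The ring is at roughly (323,203) in the wrist view. I'll correct sideways and come down to just above the mouth.

Emit:
step_arm(moves=[[0.14,0.2,0.5,0,0,0,1],[0.14,0.2,1,0,0,0,1],[0.14,0.2,1.5,0,0,0,1],[0.14,0.2,1.5,0,0,0,1],[0.14,0.2,1.5,0,0,0,1],[0.14,0.2,1.5,0,0,0,1],[0.14,0.2,1.5,0,0,0,1],[0.14,0.2,1.5,0,0,0,1]])

```text
clock: 8.32
ee_pos: [515.8, 310.7, 167.9]
tool_rot: [-3.139, 0.001, 1.41]
wrist_force: [-0.2, -0.4, -3.2]
gripper_width: 20.6
grasp_force: 59.3
```

Emit:
step_arm(moves=[[-0.1,-0.06,0,0,0,0,1],[-0.1,-0.06,0.1,0,0,0,1],[-0.1,-0.06,0.2,0,0,0,1],[-0.1,-0.06,0.3,0,0,0,1],[-0.1,-0.06,0.4,0,0,0,1],[-0.1,-0.06,0.5,0,0,0,1],[-0.1,-0.06,0.6,0,0,0,1],[-0.1,-0.06,0.6,0,0,0,1]])

```text
clock: 8.98
ee_pos: [514.8, 309.7, 161.4]
tool_rot: [-3.139, 0.001, 1.41]
wrist_force: [0.4, 0.2, -2.9]
gripper_width: 20.5
grasp_force: 59.3
```

Emit:
step_arm(moves=[[0,0,0.1,0,0,0,1],[0,0,0.2,0,0,0,1],[0,0,0.3,0,0,0,1],[0,0,0.3,0,0,0,1]])

```text
clock: 9.32
ee_pos: [514.8, 309.6, 158.4]
tool_rot: [-3.139, 0.001, 1.41]
wrist_force: [0.2, 0.0, -2.6]
gripper_width: 20.9
grasp_force: 59.3
```

Emit:
step_arm(moves=[[0,0,0.1,0,0,0,1],[0,0,0.2,0,0,0,1],[0,0,0.3,0,0,0,1],[0,0,0.4,0,0,0,1],[0,0,0.4,0,0,0,1]])

```text
clock: 9.73
ee_pos: [514.8, 309.6, 154.4]
tool_rot: [-3.139, 0.001, 1.41]
wrist_force: [0.0, 0.0, -3.4]
gripper_width: 20.8
grasp_force: 59.3
```

Run:
```python
from h import *
o=get_obs();print(o['ee_pos'],o['wrist_force'],o['moment'],o['tool_rot'])
for a in('moment',):print(o[a])
```

```text
[514.82383586 309.62686654 154.39482084] [ 0.00357087  0.01458512 -3.3714997 ] [-0.01728648  0.01345611 -0.0112275 ] [-3.13859043e+00  1.40748143e-03  1.41021571e+00]
[-0.01728648  0.01345611 -0.0112275 ]
```

Emit:
step_arm(moves=[[0,0,0.1,0,0,0,1],[0,0,0.2,0,0,0,1],[0,0,0.3,0,0,0,1],[0,0,0.4,0,0,0,1],[0,0,0.5,0,0,0,1],[0,0,0.6,0,0,0,1],[0,0,0.7,0,0,0,1],[0,0,0.8,0,0,0,1],[0,0,0.9,0,0,0,1],[0,0,1,0,0,0,1]])

```text
clock: 10.57
ee_pos: [515.0, 309.7, 144.6]
tool_rot: [-3.139, 0.001, 1.41]
wrist_force: [-0.7, -0.2, -0.8]
gripper_width: 20.6
grasp_force: 59.4
```

Emit:
step_arm(moves=[[0,0,0.1,0,0,0,1],[0,0,0.2,0,0,0,1],[0,0,0.3,0,0,0,1],[0,0,0.35,0,0,0,1],[0,0,0.4,0,0,0,1],[0,0,0.45,0,0,0,1],[0,0,0.45,0,0,0,1]])

```text
clock: 11.15
ee_pos: [514.9, 309.7, 140.1]
tool_rot: [-3.139, 0.001, 1.41]
wrist_force: [0.2, 0.0, 0.3]
gripper_width: 20.5
grasp_force: 59.4
```

Emit:
step_arm(moves=[[0,0,0.05,0,0,0,1],[0,0,0.1,0,0,0,1],[0,0,0.15,0,0,0,1],[0,0,0.2,0,0,0,1],[0,0,0.2,0,0,0,1]])

```text
clock: 11.57
ee_pos: [514.9, 309.7, 138.1]
tool_rot: [-3.139, 0.001, 1.41]
wrist_force: [-0.0, 0.9, 0.5]
gripper_width: 20.6
grasp_force: 59.5
```

Emit:
step_arm(moves=[[0,0,0.05,0,0,0,1],[0,0,0.1,0,0,0,1],[0,0,0.15,0,0,0,1],[0,0,0.2,0,0,0,1],[0,0,0.2,0,0,0,1]])

```text
clock: 11.98
ee_pos: [514.9, 309.7, 136.1]
tool_rot: [-3.139, 0.001, 1.41]
wrist_force: [0.2, 0.2, 0.3]
gripper_width: 20.5
grasp_force: 59.5
```

Emit:
step_arm(moves=[[0,0,0.05,0,0,0,1],[0,0,0.1,0,0,0,1],[0,0,0.15,0,0,0,1],[0,0,0.2,0,0,0,1],[0,0,0.2,0,0,0,1]])

```text
clock: 12.4
ee_pos: [514.9, 309.7, 134.1]
tool_rot: [-3.139, 0.001, 1.41]
wrist_force: [1.0, 0.4, -0.7]
gripper_width: 20.5
grasp_force: 59.5
```

Emit:
step_arm(moves=[[0,0,0.05,0,0,0,1],[0,0,0.1,0,0,0,1],[0,0,0.15,0,0,0,1],[0,0,0.2,0,0,0,1],[0,0,0.2,0,0,0,1]])

```text
clock: 12.82
ee_pos: [514.9, 309.7, 132.1]
tool_rot: [-3.139, 0.001, 1.41]
wrist_force: [0.6, 0.4, -0.1]
gripper_width: 20.6
grasp_force: 59.6
```

Emit:
step_arm(moves=[[0,0,0.05,0,0,0,1],[0,0,0.1,0,0,0,1],[0,0,0.15,0,0,0,1],[0,0,0.2,0,0,0,1],[0,0,0.2,0,0,0,1]])

```text
clock: 13.23
ee_pos: [514.8, 309.7, 130.0]
tool_rot: [-3.139, 0.001, 1.41]
wrist_force: [0.6, -1.0, 1.5]
gripper_width: 20.7
grasp_force: 59.6
```

Emit:
step_arm(moves=[[0,0,0.05,0,0,0,1],[0,0,0.1,0,0,0,1],[0,0,0.15,0,0,0,1],[0,0,0.15,0,0,0,1]])

```text
clock: 13.57
ee_pos: [514.9, 309.8, 129.0]
tool_rot: [-3.139, 0.001, 1.41]
wrist_force: [-0.5, -0.2, 3.6]
gripper_width: 20.9
grasp_force: 60.0
```

Emit:
step_arm(moves=[[0,0,0.02,0,0,0,1],[0,0,0.04,0,0,0,1],[0,0,0.04,0,0,0,1]])

```text
clock: 13.82
ee_pos: [514.9, 309.9, 128.9]
tool_rot: [-3.139, 0.001, 1.41]
wrist_force: [-1.5, -0.9, 6.2]
gripper_width: 20.9
grasp_force: 60.3
```

Emit:
step_arm(moves=[[0,0,0.02,0,0,0,1],[0,0,0.04,0,0,0,1],[0,0,0.06,0,0,0,1],[0,0,0.06,0,0,0,1],[0,0,0.06,0,0,0,1]])

```text
clock: 14.23
ee_pos: [515.1, 310.0, 128.9]
tool_rot: [-3.14, 0.0, 1.41]
wrist_force: [-2.8, -0.9, 8.9]
gripper_width: 20.6
grasp_force: 60.7
```

Emit:
step_arm(moves=[[0,0,0.02,0,0,0,1],[0,0,0.03,0,0,0,1],[0,0,0.03,0,0,0,1],[0,0,0.03,0,0,0,1],[0,0,0.03,0,0,0,1],[0,0,0.03,0,0,0,1],[0,0,0.03,0,0,0,1],[0,0,0.03,0,0,0,1]])

```text
clock: 14.9
ee_pos: [515.1, 310.0, 128.8]
tool_rot: [-3.14, 0.0, 1.41]
wrist_force: [-2.2, -1.0, 10.5]
gripper_width: 20.5
grasp_force: 60.8
```

Emit:
step_arm(moves=[[0,0,0,0,0,0,1],[0,0,0,0,0,0,1],[0,0,0,0,0,0,1],[0,0,0,0,0,0,1],[0,0,0,0,0,0,1],[0,0,0,0,0,0,1],[0,0,0,0,0,0,1],[0,0,0,0,0,0,1],[0,0,0,0,0,0,1],[0,0,0,0,0,0,1]])

```text
clock: 15.73
ee_pos: [515.1, 310.0, 128.8]
tool_rot: [-3.14, 0.0, 1.41]
wrist_force: [-2.8, -1.2, 11.3]
gripper_width: 20.5
grasp_force: 60.8
```

Emit:
step_arm(moves=[[0,0,0,0,0,0,1],[0,0,0,0,0,0,1],[0,0,0,0,0,0,1],[0,0,0,0,0,0,1],[0,0,0,0,0,0,1],[0,0,0,0,0,0,1]])

```text
clock: 16.23
ee_pos: [515.1, 310.0, 128.8]
tool_rot: [-3.14, 0.0, 1.41]
wrist_force: [-2.6, -1.2, 10.8]
gripper_width: 20.9
grasp_force: 60.8
```

Emit:
step_arm(moves=[[0,0,-0.1,0,0,0,1],[0,0,-0.2,0,0,0,1],[0,0,-0.4,0,0,0,1],[0,0,-0.7,0,0,0,1],[0,0,-1.1,0,0,0,1],[0,0,-1.5,0,0,0,1],[0,0,-2,0,0,0,1],[0,0,-2.5,0,0,0,1],[0,0,-3,0,0,0,1],[0,0,-3.5,0,0,0,1]])

```text
clock: 17.07
ee_pos: [514.9, 309.6, 163.0]
tool_rot: [-3.139, 0.001, 1.41]
wrist_force: [0.5, -0.4, -1.8]
gripper_width: 20.3
grasp_force: 59.2
```

Emit:
step_arm(moves=[[0,0,-0.6,0,0,0,1],[0,0,-1.3,0,0,0,1],[0,0,-2,0,0,0,1],[0,0,-2.6,0,0,0,1],[0,0,-3,0,0,0,1],[0,0,-3,0,0,0,1],[0,0,-3,0,0,0,1]])

```text
clock: 17.65
ee_pos: [515.2, 309.8, 192.6]
tool_rot: [-3.139, 0.001, 1.41]
wrist_force: [0.2, 0.3, -2.2]
gripper_width: 20.7
grasp_force: 59.2
```

Run:
```python
from h import *
o,im=grab('wrist','w5.png');_,s=grab('scene','s5.png')
print(o['ee_pos'],o['tool_rot'],o['clock'])
a=cv2.resize(im[100:400,230:420],None,fx=2,fy=2,interpolation=cv2.INTER_CUBIC)
b=cv2.resize(s[120:270,220:330],None,fx=3.8,fy=4,interpolation=cv2.INTER_CUBIC)
cv2.imwrite('pics/c5.png',np.hstack([a,b]))
x,y,z=o['ee_pos'];print(proj('scene',[[x,y,z-102.6],[x,y,z-102.6+34],[x,y,z-12.6]]))
rel([440,262,190],1.41);rel([419,220,190],1.41);rel([419,162,131],1.41)
```

```text
[515.20035584 309.82146703 192.6216984 ] [-3.13922742e+00  8.79479010e-04  1.41022173e+00] 17.65
[[287.85873782 177.62766156]
 [287.6893115  162.33739586]
 [287.40783072 136.10424435]]
at [514.8 309.6 192. ] [-3.138e+00  2.000e-03  1.410e+00] shift cm [-5.89 -6.62  0.23] rot [-0.003  0.002  0.   ]
at [514.8 309.6 192. ] [-3.138e+00  2.000e-03  1.410e+00] shift cm [-10.38  -8.03   0.24] rot [-0.003  0.002  0.   ]
at [514.8 309.6 192. ] [-3.138e+00  2.000e-03  1.410e+00] shift cm [-16.09  -7.08   6.15] rot [-0.003  0.002  0.   ]
```

View pics/c5.png

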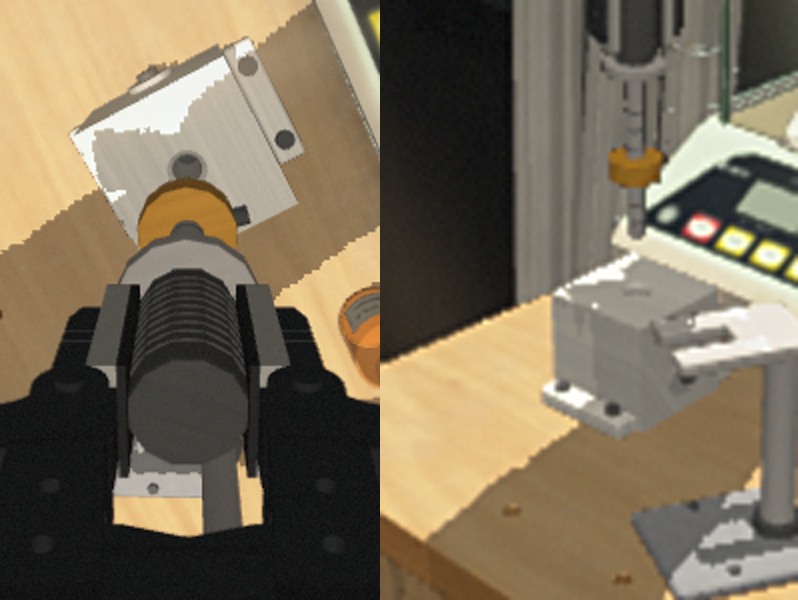

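The ring has moved up the rod: its underside is at crop row ~185 and the tip at ~238, which is about 34 mm. The gauge still hangs upright. Carrying it back to the front of the slot.

Emit:
step_arm(moves=[[-1.5,-1.2,0,0,0,0,1],[-3.5,-2.8,0,0,0,0,1],[-6,-4.8,0,0,0,0,1],[-8.5,-6.8,0,0,0,0,1],[-10,-8,0,0,0,0,1],[-10.4,-8.4,0,0,0,0,1],[-10.4,-8.4,0,0,0,0,1],[-10.4,-8.4,0,0,0,0,1]])

```text
clock: 18.42
ee_pos: [416.3, 221.1, 193.0]
tool_rot: [-3.14, 0.0, 1.41]
wrist_force: [-0.1, -0.3, -3.1]
gripper_width: 21.0
grasp_force: 59.4
```

Run:
```python
from h import *
rel([470.9-55*.987,153.5+55*.16,190],1.41);rel([470.9-55*.987,153.5+55*.16,131],1.41)
```

```text
at [416.3 221.1 193. ] [-3.14  0.    1.41] shift cm [-5.8   0.97  0.3 ] rot [-0.002  0.     0.   ]
at [416.3 221.1 193. ] [-3.14  0.    1.41] shift cm [-5.8   0.98  6.2 ] rot [-0.002  0.     0.   ]
```

Emit:
step_arm(moves=[[-2,0.2,0,0,0,0,1],[-4,0.4,0.3,0,0,0,1],[-5.5,0.7,0.3,0,0,0,1],[-5.8,1,1,0,0,0,1],[-5.8,1,3,0,0,0,1],[-5.8,1,5,0,0,0,1],[-5.8,1,6,0,0,0,1],[-5.8,1,6.2,0,0,0,1],[-5.8,1,6.2,0,0,0,1],[-5.8,1,6.2,0,0,0,1]])

```text
clock: 19.25
ee_pos: [416.7, 162.2, 131.3]
tool_rot: [-3.139, 0.001, 1.411]
wrist_force: [0.6, 0.0, -2.0]
gripper_width: 21.0
grasp_force: 59.5
```

Run:
```python
from h import *
rel([470.7,153.6,131],1.41)
```

```text
at [416.7 162.2 131.3] [-3.139e+00  1.000e-03  1.411e+00] shift cm [0.01 5.47 0.02] rot [-0.002  0.001  0.001]
```

Same line and height as on the way out. Sliding it in.

Emit:
step_arm(moves=[[0,0.6,0,0,0,0,1],[0,1.4,0,0,0,0,1],[0,2.2,0,0,0,0,1],[0,3,0,0,0,0,1],[0,3.8,0,0,0,0,1],[0,4.5,0,0,0,0,1],[0,5.1,0,0,0,0,1],[0,5.4,0,0,0,0,1],[0,5.4,0,0,0,0,1],[0,5.4,0,0,0,0,1]])

```text
clock: 20.08
ee_pos: [469.0, 152.9, 130.4]
tool_rot: [-3.138, 0.001, 1.41]
wrist_force: [-0.6, 0.2, -2.7]
gripper_width: 20.4
grasp_force: 59.5
```

Emit:
step_arm(moves=[[0,0,0.1,0,0,0,1],[0,0,0.2,0,0,0,1],[0,0,0.3,0,0,0,1],[0,0,0.3,0,0,0,1],[0,0,0.3,0,0,0,1]])

```text
clock: 20.5
ee_pos: [468.9, 153.0, 127.6]
tool_rot: [-3.139, 0.001, 1.41]
wrist_force: [0.1, 0.0, -1.2]
gripper_width: 20.4
grasp_force: 59.9
```

Emit:
step_arm(moves=[[0,0.1,0,0,0,0,1],[0,0.18,0,0,0,0,1],[0,0.18,0.03,0,0,0,1],[0,0.18,0.05,0,0,0,1],[0,0.18,0.05,0,0,0,1]])

```text
clock: 20.92
ee_pos: [471.2, 152.7, 127.6]
tool_rot: [-3.139, 0.001, 1.41]
wrist_force: [-2.9, -0.1, 4.9]
gripper_width: 20.8
grasp_force: 59.9
```

Firmly seated, with the same height and force as at the pick. Releasing.

Emit:
step_arm(moves=[[0,0,0,0,0,0,0.72],[0,0,0,0,0,0,0.65],[0,0,0,0,0,0,0.5],[0,0,0,0,0,0,0.4],[0,0,0,0,0,0,0.3],[0,0,0,0,0,0,0.3],[0,0,0,0,0,0,0.3]], grip_force=20)

```text
clock: 21.5
ee_pos: [471.0, 152.7, 127.1]
tool_rot: [-3.139, 0.001, 1.41]
wrist_force: [-0.2, -0.5, -0.5]
gripper_width: 59.7
grasp_force: 0.0
```

Emit:
step_arm(moves=[[0,0,-1,0,0,0,0.3],[0,0,-2.5,0,0,0,0.3],[0,0,-4.5,0,0,0,0.3],[0,0,-7,0,0,0,0.3],[2,0,-9.5,0,0,0,0.3],[5,0,-10,0,0,0,0.3],[5,0,-10,0,0,0,0.3],[5,0,-10,0,0,0,0.3]])

```text
clock: 22.17
ee_pos: [479.8, 203.2, 228.1]
tool_rot: [-3.14, 0.0, 1.412]
wrist_force: [-0.0, -1.4, -0.4]
gripper_width: 59.9
grasp_force: 0.0
```

Run:
```python
from h import *
o,im=grab('wrist');_,s=grab('scene')
print(o['ee_pos'],o['gripper_width'],o['clock'],o['wrist_force'])
a=cv2.resize(im[130:330,220:420],None,fx=2,fy=2,interpolation=cv2.INTER_CUBIC)
b=cv2.resize(s[160:280,270:370],None,fx=3.33,fy=3.33,interpolation=cv2.INTER_CUBIC)[:400]
b=cv2.copyMakeBorder(b,0,400-b.shape[0],0,0,cv2.BORDER_CONSTANT)
cv2.imwrite('pics/c6.png',np.hstack([a,b]))
```

```text
[479.80213978 203.18859472 228.14316876] 59.85018062350864 22.1667 [-0.01616578 -1.36195654 -0.39136089]
```

View pics/c6.png

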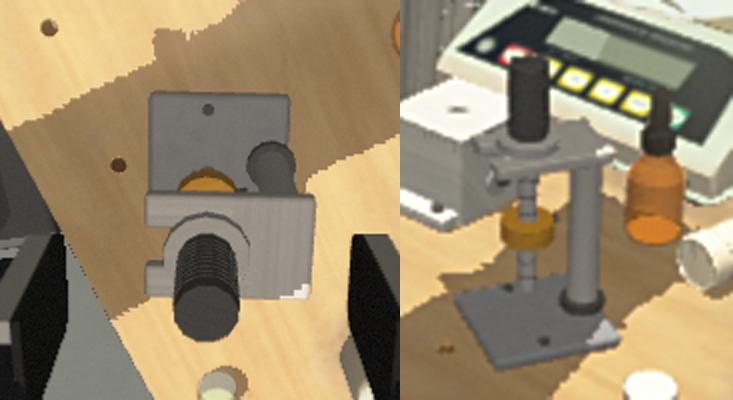

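The gauge hangs upright with its shoulder on both prongs (crop (205,250)) and the ring raised on the rod (crop (527,228)). The bystanders look undisturbed and the gripper is clear.

```bash
python3 -c "
from bench import robot
print(robot.sign_off())"
```

```text
the job is handed in; nothing more can be done
None
```

The bore was measured at about 34 mm deep: I held the gauge on the bottom at about 13 N for over a second, hung it back in the fork rest released with the ring still up at that depth, and handed the job in at about 22 s.

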